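# Tip a standing battery pack into its charging dock and seat it on the contacts

## Robot

A 7-joint arm with a two-finger parallel gripper is mounted at the origin on the work surface. World frame = base frame: x ahead of the robot, y to its left, z up, the work surface at z = 0. Lengths are in m, angles in rad, forces in N, time in s.
With the tool pointing down it reaches from about 0.425 to 0.95 m from the base axis. Payload 4.7 kg.
Tool frame: the origin (TCP) lies midway between the tips of the shut fingers; the grasp point (between the pads) lies ctrl.hold_point_z behind it (ctrl.hold_point_z is the distance from the TCP to the grasp point, in m); z points along the fingers, y is the line along which they close (so a half turn about z gives the same grasp; the last joint's range is limited). The gripper opens to 87 mm and grips with 3 to 60 N. Pads are 19 mm wide; open, the fingers measure 117 mm over their backs; the gripper's body (75 mm by 190 mm) begins 51 mm behind the grasp point.
Start: joints at [1.318, 0.469, -0.049, 1.532, 0.024, 1.141, -0.082], TCP at [0.15, -0.658, 0.223] pointing down, gripper open.
Joint ranges: [-2.59, 2.59], [-0.33, 1.99], [-1.39, 1.29], [0.1, 2.45], [-1.04, 4.18], [0.21, 1.99], [-2.66, 2.66]. Speed limits (rad/s): [2.57, 2.57, 3.14, 3.14, 3.14, 3.14, 3.14].

## Interface

Orientations are given as a unit quaternion [x, y, z, w].
In Python, from rig import ctrl, cams, ticket gives the robot as it stands.
- The arm moves only by the tool apply_moves, never from a script. Its argument "steps" is a list of rows, each an object with "travel": the shift along the tool's x, y, z in cm, a list of three; "twist": the turn about the tool's z in rad. A call has 1 to 10 rows; each row shifts and turns the commanded pose from where the row before left it, along the tool's axes as they then stand; what a row does not reach is not made up. A row lasts 1/12 s, in which the tool goes at most 41.7 mm and 7.16 degrees, less where a joint would pass 70% of its speed; a pose out of reach is approached as far as the arm can. A call is refused whole if a number of a shift passes 4.17 or a number of a turn 0.125, either way. A call with a gripper value outside its range is refused whole. "fingers" is the finger opening in cm, from 0 to 8.7, set as the call begins (left out, the last holds). The fingers move at their own pace and stop on an object; "squeeze" is the grip in N (left out, the last holds). Time passes only in rows, so rows that do not move let the fingers close. It gives the time, the measured TCP pose, the force, the opening and the grip force at its end, in the units of the state.
- ctrl.observe(): the state, without advancing time (a new reading comes with each control period).
- cams.camera(name): name is "side" or "top" or "wrist"; returns a dict with "img" (400x640x3 uint8, red, green, blue), "depth" (400x640 float32, m along the optical axis (not along the pixel's ray), 0 where there is no reading), "fx", "fy", "cx", "cy" (pixels), "k1" (the pictures are not rectified: a ray, as slopes to the right and down, at radius r is drawn at 1 + k1 r^2 times it, then the intrinsics apply), "rvec" (rotation vector, rad) and "tvec" (3), from world to camera coordinates, as OpenCV has them; the wrist camera has in their place "T_tool_cam" (4x4, takes a point from camera to tool coordinates, whose origin is the TCP and whose axes are the flange's). Camera axes: x right, y down, z forward; pixel columns grow to the right and rows downward; lengths in m; the calibration is good to about 2 mm. A picture is of the moment at which its call begins: read the wrist's pose just before it.
- ticket.sign_off(): hands the job in; it is judged then, once.
The state is a dict: "time": time; "joint_pos": joint angles; "qvel": joint speeds; "joint_efforts": joint torques, N m; "ee_pos": TCP position; "tcp_rot": TCP orientation; "ft_force": force on the tool from outside, world axes, zero at the start; "moment": the same for the moment, N m; "opening": opening from 0.0 (shut) to 1.0 (fully open); "finger_force": force on a finger pad.
Only numpy, scipy, OpenCV 4.12 (cv2) and the standard library are available. Lean on these libraries where they do the work, as an engineer would, in place of code of your own. Each camera call takes 0.05 s, during which the arm holds its last target. There are 200 camera calls.

## Task

Put the blue battery pack on charge: bring its foot up against the front edge of the low charging dock and tip it over that edge, pushing near its top, so that it lies down gently on the dock with its charge lamps up - do not let it fall over. Then slide it further in by feel until the orange catch springs up behind it, without ramming the contacts; let go and leave everything else on the bench where it stands.

Things in the scene. Friction and masses are not known exactly. Their poses are not given: they have to be found in the camera images.
- pack: Blue battery pack, black end caps, 50 (x) x 60 (y) x 140 (z) mm, 0.35-0.65 kg, edges rounded 3 mm, standing upright at the start. Origin: centre of its foot (plain end); z runs to the contact end. The -x face, turned to the robot (yaw within 0.5 rad of the dock's), has a white label and green charge lamps; it must end on top, so +x faces the dock while standing and points down when lying.
- pack_head (a point): Centre of the pack's contact end (brass strips), 140 mm from the foot along the pack's z.
- dock: Fixed charging dock: grey platform 112 mm wide, top 16 mm above the bench. Origin: middle of its front edge, at bench level; x runs level inwards to the contacts, y left, z up. Its front face (x = 0) is the stop. Side lips, 6 mm high, from x = 5 to 120 mm at |y| > 38 mm. White housing 60 mm high, x 167 to 242 mm. Pack home: foot end at x = 16, contact end at x = 156 mm.
- dock_mouth (a point): Middle of the mouth between the dock's two white guide cheeks, on the platform's top, at dock x = 123 mm, z = 16 mm. The cheeks are 30 mm high and lead in the pack's contact end: 76 mm apart at the mouth, closing to 63.4 mm from dock x = 138 mm on, up to the housing; outside they reach |y| = 48 mm.
- catch (a joint): Orange spring catch, 20 mm wide, in the platform at dock x = 5 to 16 mm on the centre line: 0 = fully up (6 mm above the platform), 0.0065 m = pressed down flush. A pack lying on it holds it down (spring about 1 N); it springs up behind the pack's foot end once that end is further in than x = 16 mm.
- contact_block: Black sprung contact block, 54 mm wide, five brass blades, between the cheeks. Origin: middle of its front face at bench level; axes as the dock's. Face at dock x = 150 mm when free, 156 with the pack home, 158 at its hard stop (2 mm past home). Spring: 2 N at first touch, 5.6 N with the pack home, 6.8 N at the stop; the pack's sliding friction (1 to 6 N) adds to the push.
- spray: Green spray bottle with white head, 54 mm diameter, 155 mm high, standing; origin at the centre of its underside. Leave alone.
- timer: White lab timer, 22 x 66 x 62 mm, standing; origin at the centre of its underside. Leave alone.
- jar: Small clear sample jar with red cap, 48 mm diameter, 62 mm high, standing; origin at the centre of its underside. Leave alone.

How it is judged:
By the outcome, as a careful person would: the job done as asked, in the order asked, and still so for the second after the job is handed in, with the robot touching nothing.
It also fails if it takes over 72 s, if anything falls off the work surface, if the arm or the gripper's body presses on something with over 40 N, if the wrist force passes 120 N, or if a joint passes its speed limit or range.

## Working session

There is one attempt and no reset: what is moved stays moved. The work goes in short steps, Python scripts to look and compute and a tool call to move; the robot and the scene stay as the last step left them, time stands still between calls to the robot, and variables do not carry over. Pictures are saved under pics/ and viewed, at most 10 in all, crops included, and the job is handed in when it is done.

Besides the shell and the picture viewer there is one more tool, called as name(argument=value, ...), one argument or row to a line, values as JSON. apply_moves: Moves the arm, as the interface text tells. Its arguments: {"type":"object","properties":{"steps":{"type":"array"},"fingers":{"type":"number"},"squeeze":{"type":"number"}},"required":["steps"]}

```bash
ls; mkdir -p pics; cat > h.py <<'E'
import numpy as np, cv2
from scipy.spatial.transform import Rotation as R
from rig import ctrl, cams, ticket
def cloud(name):
    o=ctrl.observe(); c=cams.camera(name); d=c["depth"]
    K=np.array([[c["fx"],0,c["cx"]],[0,c["fy"],c["cy"]],[0,0,1.]])
    v,u=np.mgrid[0:400,0:640]
    n=cv2.undistortPoints(np.stack([u,v],-1).reshape(-1,1,2).astype(float),K,np.array([c["k1"],0,0,0,0.])).reshape(400,640,2)
    P=np.dstack([n*d[...,None],d])
    if name=="wrist":
        T=np.array(c["T_tool_cam"]); P=P@T[:3,:3].T+T[:3,3]; P=P@R.from_quat(o["tcp_rot"]).as_matrix().T+o["ee_pos"]
    else:
        M=R.from_rotvec(np.ravel(c["rvec"])).as_matrix(); P=(P-np.ravel(c["tvec"]))@M
    P[d==0]=np.nan
    return c["img"],P
E
python3 - <<'E'
from h import *
o=ctrl.observe(); print(o, ctrl.hold_point_z)
for n in["top","side"]:
    i,P=cloud(n); cv2.imwrite(f"pics/{n}0.png",i[...,::-1]); np.save(f"{n}.npy",P); np.save(f"{n}i.npy",i)
E
```

```text
pics
{'time': 0.0, 'joint_pos': array([ 1.31813256,  0.46945348, -0.04858527,  1.53368844,  0.02408281,
        1.1410027 , -0.08230812]), 'qvel': array([ 0.00036881,  0.00025884, -0.00038011,  0.0003227 ,  0.00061201,
       -0.00141477, -0.00057745]), 'joint_efforts': array([ 2.84229518e-04, -5.07981706e+01, -8.06829007e-02, -2.36154556e+01,
       -6.13839598e-02,  3.80189717e-02,  1.68132397e-04]), 'ee_pos': array([ 0.14965866, -0.65758352,  0.22149361]), 'tcp_rot': array([ 9.93746844e-01,  1.11652329e-01, -1.40168262e-04, -9.73506597e-04]), 'ft_force': array([ 0.54974161, -0.78743494,  0.35860313]), 'moment': array([-0.02456284, -0.06704401, -0.01496154]), 'finger_force': 0.0, 'opening': 0.9960449431753943} 0.0187
```

View pics/top0.png

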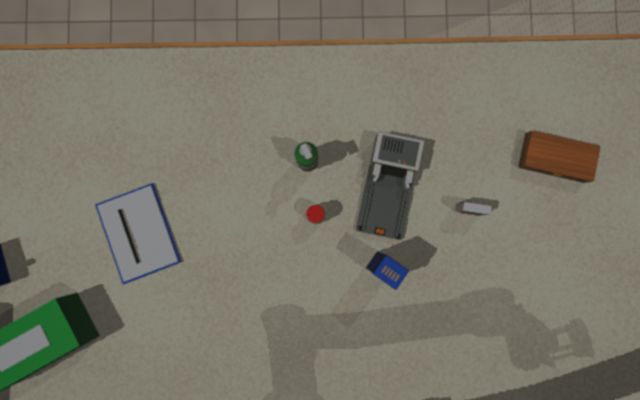

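View pics/side0.png

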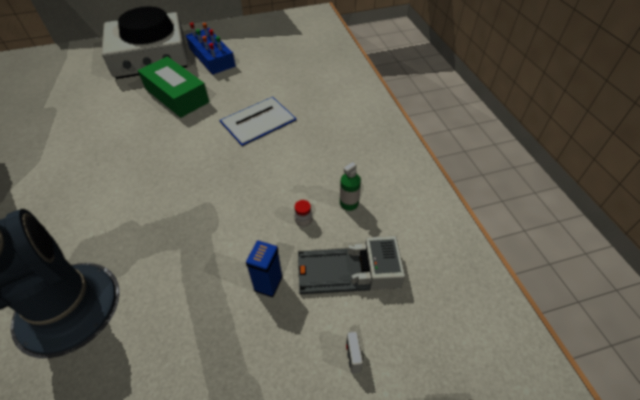

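The top view shows the dock running up the image (catch at (380,231), housing at (400,150)), with the pack top at (388,270), jar at (316,214), spray at (307,155) and timer at (477,208). The side view agrees: pack at (265,268), dock at (350,268). Next I measure from the point cloud.

```bash
python3 - <<'E'
from h import *
P=np.load("top.npy"); I=np.load("topi.npy").astype(int)
def rect(m,name):
    p=P[m]; r=cv2.minAreaRect((p[:,:2]*1000).astype(np.float32)); print(name,len(p),np.round(r[0],1),np.round(r[1],1),round(r[2],1),"z",np.round(np.nanmedian(p[:,2]),4)); return r
v,u=np.mgrid[0:400,0:640]
def box(a,b,c,d): return (u>=a)&(u<c)&(v>=b)&(v<d)&np.isfinite(P[...,2])
Z=P[...,2]
print("bench z",np.nanmedian(Z[box(200,240,260,300)]))
r=rect(box(355,240,420,300)&(Z>.13),"packtop"); print(cv2.boxPoints(r))
r=rect(box(340,120,440,245)&(Z>.052)&(Z<.07),"housing");print(cv2.boxPoints(r))
r=rect(box(340,180,440,242)&(Z>.009)&(Z<.03),"platform");print(cv2.boxPoints(r))
r=rect(box(340,210,440,242)&(I[...,0]>150)&(I[...,2]<80),"catch")
for n,b in dict(spray=(285,135,330,175),jar=(300,200,332,228),timer=(455,195,500,220)).items(): rect(box(*b)&(Z>.045),n)
print(P[270,388],P[150,400])
S=np.load("side.npy");Si=np.load("sidei.npy").astype(int)
P=S;Z=P[...,2]
r=rect(box(240,230,290,300)&(Z>.13),"packtop side");print(cv2.boxPoints(r))
r=rect(box(290,230,410,300)&(Z>.052)&(Z<.07),"housing side");print(cv2.boxPoints(r))
r=rect(box(290,230,410,300)&(Z>.009)&(Z<.03),"platform side");print(cv2.boxPoints(r))
E
```

```text
bench z -0.0002793672601570548
packtop 690 [458.6 -81.2] [60.8 50.5] 54.2 z 0.14
[[ 420.3364    -91.12478 ]
 [ 461.2772   -120.67617 ]
 [ 496.88028   -71.351265]
 [ 455.93948   -41.799873]]
housing 1545 [ 725.4 -119. ] [112.2  92. ] 76.9 z 0.0607
[[ 667.8916  -163.2401 ]
 [ 757.5338  -184.11156]
 [ 782.9844   -74.80226]
 [ 693.34216  -53.9308 ]]
platform 2536 [607.3 -91.9] [112.7 149.8] 77.2 z 0.0165
[[ 521.84204  -130.27422 ]
 [ 667.8861   -163.4222  ]
 [ 692.8257    -53.543045]
 [ 546.7816    -20.395065]]
catch 0 [0. 0.] [0. 0.] 0.0 z nan
spray 517 [722.3  96.7] [52.1 52.6] 88.9 z 0.1072
jar 264 [588.2  78.1] [42.2 39.9] 89.0 z 0.0619
timer 297 [ 594.9 -299.2] [65.3 22.8] 80.2 z 0.0615
[ 0.46323399 -0.07561357  0.14062017] [ 0.73437178 -0.12453781  0.06237625]
packtop side 642 [460.9 -81.4] [61.8 50.6] 53.7 z 0.1412
[[ 422.2329    -91.36454 ]
 [ 462.94824  -121.327446]
 [ 499.59875   -71.524574]
 [ 458.88342   -41.56167 ]]
housing side 1477 [ 727.  -118.6] [114.1  92. ] 76.4 z 0.0619
[[ 668.89026 -163.31834]
 [ 758.2926  -184.9164 ]
 [ 785.0962   -73.96626]
 [ 695.69385  -52.36821]]
platform side 2720 [ 653.5 -101.5] [114.5 240. ] 77.1 z 0.018
[[ 523.71295 -130.54276]
 [ 757.6656  -184.0935 ]
 [ 783.2143   -72.47644]
 [ 549.26166  -18.92569]]
  return np.nanmean(a, axis, out=out, keepdims=keepdims)
```

apply_moves(
  steps=[
    {"travel": [0, 0, 0], "twist": 0.121},
    {"travel": [0, 0, 0], "twist": 0.121},
    {"travel": [0, 0, 0], "twist": 0.121},
    {"travel": [0, 0, 0], "twist": 0.121},
    {"travel": [0, 0, 0], "twist": 0.121},
    {"travel": [0, 0, 0], "twist": 0.121},
    {"travel": [0, 0, 0], "twist": 0.122},
  ],
  fingers=8.7,
)

```text
time: 0.68
ee_pos: [0.1498, -0.6578, 0.2219]
tcp_rot: [0.951, -0.31, -0.0, -0.0]
ft_force: [-0.5, -0.0, -1.4]
opening: 0.997
finger_force: 0.0
```

apply_moves(
  steps=[
    {"travel": [-0.47, -3.2, 0], "twist": 0},
    {"travel": [-0.47, -3.2, 0], "twist": 0},
    {"travel": [-0.47, -3.2, 0], "twist": 0},
    {"travel": [-0.47, -3.2, 0], "twist": 0},
    {"travel": [-0.47, -3.2, 0], "twist": 0},
    {"travel": [-0.47, -3.2, 0], "twist": 0},
    {"travel": [-0.47, -3.2, 0], "twist": 0},
    {"travel": [-0.47, -3.2, 0], "twist": 0},
    {"travel": [-0.47, -3.2, 0], "twist": 0},
    {"travel": [-0.47, -3.2, 0], "twist": 0},
  ],
)

```text
time: 1.52
ee_pos: [0.299, -0.3693, 0.2223]
tcp_rot: [0.952, -0.307, -0.0, -0.0]
ft_force: [0.7, 0.1, -0.0]
opening: 1.001
finger_force: 0.0
```

apply_moves(
  steps=[
    {"travel": [-0.47, -3.3, 0], "twist": 0},
    {"travel": [-0.47, -3.3, 0], "twist": 0},
    {"travel": [-0.47, -3.3, 0], "twist": 0},
    {"travel": [-0.47, -3.3, 0], "twist": 0},
    {"travel": [-0.47, -3.3, 0], "twist": 0},
    {"travel": [-0.47, -3.3, 0], "twist": 0},
    {"travel": [-0.47, -3.3, 0], "twist": 0},
    {"travel": [-0.47, -3.3, 0], "twist": 0},
    {"travel": [-0.47, -3.3, 0], "twist": 0},
    {"travel": [-0.47, -3.2, 0], "twist": 0},
  ],
)

```text
time: 2.35
ee_pos: [0.4531, -0.0749, 0.2224]
tcp_rot: [0.952, -0.307, -0.0, 0.0]
ft_force: [1.3, -1.1, -0.3]
opening: 1.005
finger_force: 0.0
```

apply_moves(
  steps=[
    {"travel": [0, 0, 0], "twist": 0},
    {"travel": [0, 0, 0], "twist": 0},
  ],
)

```text
time: 2.52
ee_pos: [0.4531, -0.0749, 0.2223]
tcp_rot: [0.952, -0.305, -0.0, -0.0]
ft_force: [-0.4, 0.0, -0.2]
opening: 1.001
finger_force: 0.0
```

```bash
python3 - <<'E'
from h import *
o=ctrl.observe(); print(o["ee_pos"],o["ft_force"])
i,P=cloud("wrist"); cv2.imwrite("pics/w1.png",i[...,::-1])
m=(abs(P[...,2]-.14)<.006)&(np.hypot(P[...,0]-.46,P[...,1]+.081)<.05)
r=cv2.minAreaRect((P[m][:,:2]*1000).astype(np.float32)); print(m.sum(),r,cv2.boxPoints(r))
E
```

```text
[ 0.45313126 -0.07494136  0.22225187] [-0.4300643   0.02585229 -0.23477295]
3789 ((458.7867431640625, -80.39031982421875), (60.01311111450195, 50.56142044067383), 54.08063888549805) [[ 420.71008  -89.86011]
 [ 461.65692 -119.52176]
 [ 496.8634   -70.92053]
 [ 455.91656  -41.25888]]
```

View pics/w1.png

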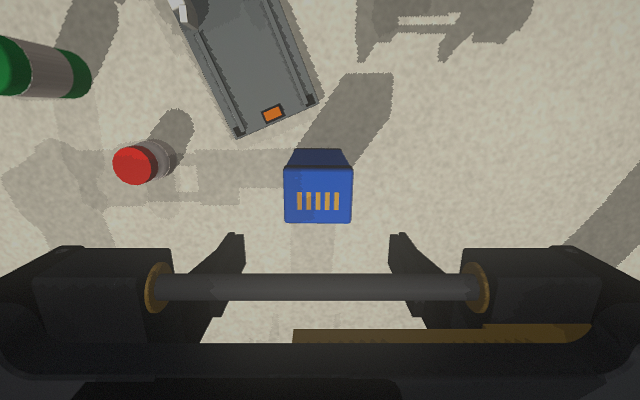

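The wrist view shows the pack top centred at (318,200), squarely between the open fingers, with the dock catch at (272,114). It's aligned to within 1 mm, so I descend and grip lightly.

apply_moves(
  steps=[
    {"travel": [0, 0.1, 2.2], "twist": 0},
    {"travel": [0, 0, 2.2], "twist": 0},
    {"travel": [0, 0, 2.2], "twist": 0},
    {"travel": [0, 0, 2.2], "twist": 0},
    {"travel": [0, 0, 2.2], "twist": 0},
    {"travel": [0, 0, 2.2], "twist": 0},
    {"travel": [0, 0, 0], "twist": 0},
  ],
)

```text
time: 3.15
ee_pos: [0.4484, -0.079, 0.0871]
tcp_rot: [0.951, -0.308, -0.004, 0.001]
ft_force: [-0.6, 0.6, -0.4]
opening: 0.999
finger_force: 0.0
```

apply_moves(
  steps=[
    {"travel": [0, 0, 0], "twist": 0},
    {"travel": [0, 0, 0], "twist": 0},
    {"travel": [0, 0, 0], "twist": 0},
    {"travel": [0, 0, 0], "twist": 0},
    {"travel": [0, 0, 0], "twist": 0},
    {"travel": [0, 0, 0], "twist": 0},
    {"travel": [0, 0, 0], "twist": 0},
    {"travel": [0, 0, 0], "twist": 0},
  ],
  fingers=5.0,
  squeeze=8,
)

```text
time: 3.82
ee_pos: [0.4534, -0.0771, 0.0913]
tcp_rot: [0.952, -0.307, 0.001, -0.0]
ft_force: [1.0, 1.2, 4.6]
opening: 0.69
finger_force: 8.0
```

```bash
python3 - <<'E'
from h import *
o=ctrl.observe(); print(o["ee_pos"],o["ft_force"],o["opening"],o["finger_force"])
c=cams.camera("wrist"); print(np.round(c["T_tool_cam"],3))
i,P=cloud("wrist"); I=i.astype(int)
m=(I[...,0]>150)&(I[...,2]<70)&(I[...,1]>60)&(P[...,2]<.04); print("catch",m.sum(),np.nanmedian(P[m],0))
m=(P[...,2]>.008)&(P[...,2]<.026)&(P[...,0]>.50)&(P[...,1]<.0)&(P[...,1]>-.2)
r=cv2.minAreaRect((P[m][:,:2]*1000).astype(np.float32)); print(m.sum(),r,cv2.boxPoints(r))
E
```

```text
[ 0.45341322 -0.07709788  0.09132077] [1.00159864 1.20971588 4.55975446] 0.6896946126002342 7.9966170371335465
[[ 0.    -0.956 -0.294  0.081]
 [ 1.     0.     0.    -0.   ]
 [-0.    -0.294  0.956 -0.162]
 [ 0.     0.     0.     1.   ]]
catch 378 [ 0.54478414 -0.07633327  0.0215533 ]
21404 ((593.4002075195312, -87.32447052001953), (112.1112060546875, 120.77526092529297), 77.03504943847656) [[ 521.97565  -128.40282 ]
 [ 639.67206  -155.49934 ]
 [ 664.82477   -46.246124]
 [ 547.12836   -19.149597]]
```

apply_moves(
  steps=[
    {"travel": [0, 0, 0], "twist": 0},
    {"travel": [0, 0, 0], "twist": 0},
    {"travel": [0, 0, -0.2], "twist": 0},
    {"travel": [0, 0, -0.2], "twist": 0},
    {"travel": [0, 0, 0], "twist": -0.08},
    {"travel": [0, 0, 0], "twist": -0.08},
    {"travel": [0, 0, 0], "twist": -0.08},
    {"travel": [0, 0, 0], "twist": -0.08},
    {"travel": [0, 0, 0], "twist": -0.078},
    {"travel": [0, 0, 0], "twist": 0},
  ],
  squeeze=18,
)

```text
time: 4.75
ee_pos: [0.4508, -0.0777, 0.0937]
tcp_rot: [0.994, -0.112, -0.001, 0.0]
ft_force: [0.0, -0.4, -3.6]
opening: 0.689
finger_force: 18.0
```

apply_moves(
  steps=[
    {"travel": [0.4, -0.23, 0], "twist": 0},
    {"travel": [0.5, -0.23, 0], "twist": 0},
    {"travel": [0.5, -0.23, 0], "twist": 0},
    {"travel": [0.5, -0.23, 0], "twist": 0},
    {"travel": [0.5, -0.23, 0], "twist": 0},
    {"travel": [0.5, -0.23, 0], "twist": 0},
    {"travel": [0.5, -0.23, 0], "twist": 0},
    {"travel": [0.5, -0.23, 0], "twist": 0},
    {"travel": [0.3, -0.23, 0], "twist": 0},
    {"travel": [0, 0, 0], "twist": 0},
  ],
)

```text
time: 5.58
ee_pos: [0.499, -0.0661, 0.0947]
tcp_rot: [0.994, -0.113, 0.001, -0.0]
ft_force: [0.4, -0.3, -4.1]
opening: 0.689
finger_force: 18.0
```

```bash
python3 - <<'E'
from h import *
o=ctrl.observe(); print(o["ee_pos"],o["ft_force"],o["finger_force"],R.from_quat(o["tcp_rot"]).as_matrix()[:,0])
for n in["top","side"]:
    i,P=cloud(n); cv2.imwrite(f"pics/{n}2.png",cv2.resize(i[200:320,200:440] if n=="side" else i[140:320,300:500],None,fx=3,fy=3)[...,::-1])
    I=i.astype(int); m=(I[...,2]>1.5*I[...,0])&(I[...,2]>70)&(P[...,2]>.135)&(np.hypot(P[...,0]-.5,P[...,1]+.07)<.08)
    print(n,m.sum())
    if m.sum()>5:
        r=cv2.minAreaRect((P[m][:,:2]*1000).astype(np.float32)); print(r,np.median(P[m][:,2]))
E
```

```text
[ 0.49901696 -0.06613571  0.09466555] [ 0.36739278 -0.30662649 -4.0730588 ] 17.993816554080695 [ 0.97464853 -0.22373882  0.00108546]
top 0
side 19
((508.04315185546875, -45.08138656616211), (59.51990509033203, 12.605175018310547), 45.375144958496094) 0.14458066174582823
```

View pics/side2.png

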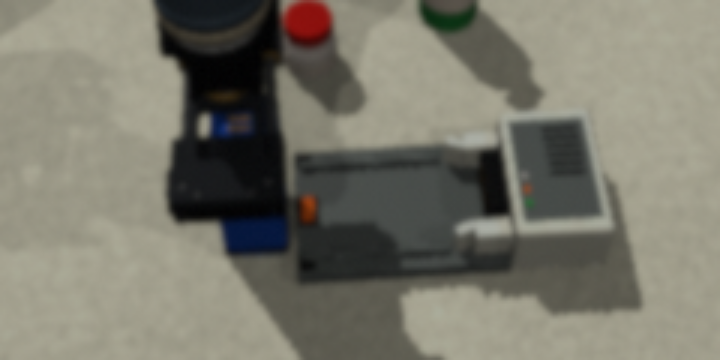

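The crop shows the pack squared up with the dock, a few mm short of its front edge (catch at (309,208)). I lower it to the bench, then ease it against the edge.

apply_moves(
  steps=[
    {"travel": [0, 0, 0.2], "twist": 0},
    {"travel": [0, 0, 0.2], "twist": 0},
    {"travel": [0, 0, 0], "twist": 0},
    {"travel": [0, 0, 0], "twist": 0},
  ],
)

```text
time: 6.02
ee_pos: [0.4977, -0.0668, 0.0912]
tcp_rot: [0.994, -0.113, -0.0, 0.0]
ft_force: [-2.7, 1.1, 5.8]
opening: 0.69
finger_force: 18.0
```

apply_moves(
  steps=[
    {"travel": [0.1, 0, 0], "twist": 0},
    {"travel": [0.1, 0, 0], "twist": 0},
    {"travel": [0.1, 0, 0], "twist": 0},
    {"travel": [0, 0, 0], "twist": 0},
    {"travel": [0, 0, 0], "twist": 0},
  ],
)

```text
time: 6.43
ee_pos: [0.4995, -0.0672, 0.0915]
tcp_rot: [0.994, -0.113, -0.001, 0.0]
ft_force: [-5.6, 0.7, 11.6]
opening: 0.687
finger_force: 18.0
```

apply_moves(
  steps=[
    {"travel": [0.1, 0, 0], "twist": 0},
    {"travel": [0, 0, 0], "twist": 0},
    {"travel": [0, 0, 0], "twist": 0},
  ],
)

```text
time: 6.68
ee_pos: [0.5006, -0.0674, 0.0916]
tcp_rot: [0.994, -0.113, -0.001, 0.0]
ft_force: [-5.5, 1.3, 12.4]
opening: 0.69
finger_force: 18.0
```

apply_moves(
  steps=[
    {"travel": [0.1, 0, 0], "twist": 0},
    {"travel": [0, 0, 0], "twist": 0},
    {"travel": [0, 0, 0], "twist": 0},
  ],
)

```text
time: 6.93
ee_pos: [0.5017, -0.0677, 0.0917]
tcp_rot: [0.994, -0.113, -0.001, 0.0]
ft_force: [-5.6, 1.3, 11.6]
opening: 0.686
finger_force: 18.0
```

apply_moves(
  steps=[
    {"travel": [0, 0, -0.05], "twist": 0},
    {"travel": [0.1, 0, 0], "twist": 0},
    {"travel": [0, 0, 0], "twist": 0},
    {"travel": [0, 0, 0], "twist": 0},
  ],
)

```text
time: 7.27
ee_pos: [0.5024, -0.0679, 0.0918]
tcp_rot: [0.994, -0.113, -0.001, 0.0]
ft_force: [-5.8, 1.0, 8.8]
opening: 0.689
finger_force: 18.0
```

apply_moves(
  steps=[
    {"travel": [0.1, 0, 0], "twist": 0},
    {"travel": [0, 0, 0], "twist": 0},
    {"travel": [0, 0, 0], "twist": 0},
  ],
)

```text
time: 7.52
ee_pos: [0.5035, -0.0681, 0.0919]
tcp_rot: [0.994, -0.113, -0.001, 0.0]
ft_force: [-5.7, 0.8, 9.7]
opening: 0.687
finger_force: 18.0
```

apply_moves(
  steps=[
    {"travel": [0.1, 0, 0], "twist": 0},
    {"travel": [0, 0, 0], "twist": 0},
    {"travel": [0, 0, 0], "twist": 0},
  ],
)

```text
time: 7.77
ee_pos: [0.5046, -0.0684, 0.092]
tcp_rot: [0.994, -0.113, -0.001, 0.0]
ft_force: [-5.7, 0.9, 10.0]
opening: 0.69
finger_force: 18.0
```

```bash
cat > tilt.py <<'E'
from h import *
O=np.array([.5346,-.0740,0]);a=np.radians(-12.97);D=np.array([[np.cos(a),np.sin(a),0],[-np.sin(a),np.cos(a),0],[0,0,1]])
def dk(P): return (P-O)@D.T
if __name__=="__main__":
    import sys
    o=ctrl.observe(); t=dk(o["ee_pos"])*1000; print("tcp dock",t.round(1),o["ft_force"].round(1))
    i,P=cloud("wrist"); cv2.imwrite(f"pics/{sys.argv[1]}.png",i[...,::-1]); Q=dk(P)*1000; I=i.astype(int)
    np.savez("w.npz",Q=Q,I=I)
    m=(I[...,2]>1.4*I[...,0])&(I[...,2]>50)&(np.abs(Q[...,1])<45)&(Q[...,2]>20)
    q=Q[m]; print(m.sum(),"min",np.nanmin(q,0).round(1),"max",np.nanmax(q,0).round(1))
    q=q[(np.abs(q[:,1])<25)]
    for x in range(-80,160,6):
        s=q[abs(q[:,0]-x)<3]
        if len(s)>5: print(x,len(s),np.percentile(s[:,2],[5,50,95]).round(1))
E
python3 tilt.py w3
```

```text
tcp dock [-30.5  -1.3  92. ] [-5.7  0.9 10. ]
13193 min [-46.5 -31.2  20. ] max [  1.6  29.6 179.3]
-44 962 [140.8 141.6 142.5]
-38 1271 [140.5 141.4 142.3]
-32 494 [140.2 141.2 142.1]
-20 239 [139.2 140.1 141. ]
-14 1467 [139.1 140.  141. ]
-8 1623 [138.1 139.6 140.7]
-2 5088 [ 42.4 112.6 139.9]
4 259 [133.6 135.9 138.1]
```

View pics/w3.png

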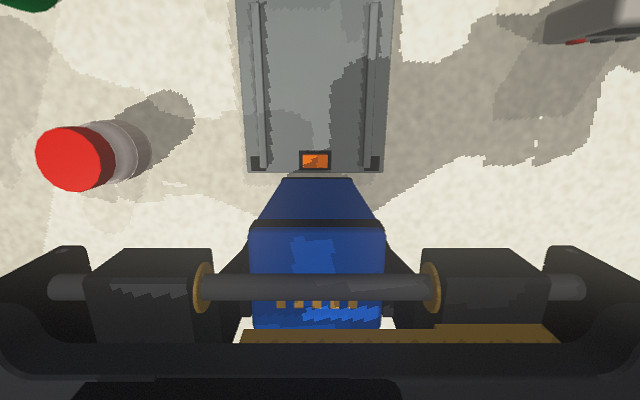

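The wrist view shows the pack leaning about 3° forward because its foot dragged on the bench, leaving a small gap at row 175 between the foot and the dock edge. I unload it slightly and bring the foot up.

apply_moves(
  steps=[
    {"travel": [0, 0, -0.1], "twist": 0},
    {"travel": [0, -0.1, -0.1], "twist": 0},
    {"travel": [0, 0, 0], "twist": 0},
    {"travel": [0, 0, 0], "twist": 0},
  ],
)

```text
time: 8.15
ee_pos: [0.5059, -0.0675, 0.0927]
tcp_rot: [0.994, -0.113, -0.0, -0.0]
ft_force: [-0.2, -0.5, -3.6]
opening: 0.69
finger_force: 18.0
```

apply_moves(
  steps=[
    {"travel": [0.1, 0, 0], "twist": 0},
    {"travel": [0.1, 0, 0], "twist": 0},
    {"travel": [0, 0, 0], "twist": 0},
    {"travel": [0, 0, 0], "twist": 0},
  ],
)

```text
time: 8.48
ee_pos: [0.5079, -0.068, 0.0929]
tcp_rot: [0.994, -0.113, -0.0, -0.0]
ft_force: [0.1, 0.2, -3.9]
opening: 0.69
finger_force: 18.0
```

apply_moves(
  steps=[
    {"travel": [0.1, 0, 0], "twist": 0},
    {"travel": [0, 0, 0], "twist": 0},
    {"travel": [0, 0, 0], "twist": 0},
  ],
)

```text
time: 8.73
ee_pos: [0.5089, -0.0682, 0.0931]
tcp_rot: [0.994, -0.113, 0.0, 0.0]
ft_force: [0.7, -0.6, -4.2]
opening: 0.686
finger_force: 18.0
```

```bash
python3 tilt.py w4; python3 - <<'E'
import numpy as np
w=np.load("w.npz");Q=w["Q"];I=w["I"]
m=(abs(Q[...,1])<20)&(Q[...,0]>-15)&(Q[...,0]<15)
for z in range(4,140,8):
    s=Q[m&(abs(Q[...,2]-z)<4)]
    if len(s)>5: print("face z",z,len(s),np.percentile(s[:,0],[5,50,95]).round(1))
E
```

```text
tcp dock [-26.3  -0.1  93.1] [ 0.7 -0.6 -4.2]
13265 min [-42.6 -30.1  20. ] max [  5.7  31.3 180.2]
-44 123 [141.7 142.5 143.1]
-38 1269 [141.7 142.6 143.5]
-32 1132 [141.5 142.3 143.3]
-26 227 [141.3 142.2 143.1]
-14 709 [140.4 141.2 142.1]
-8 1495 [140.1 141.1 142.1]
-2 2206 [ 26.2 140.5 141.8]
4 4298 [ 65.5 115.9 140.8]
face z 12 467 [-1.2  3.8 13.8]
face z 20 518 [-1.   8.5 14.7]
face z 28 100 [-0.8 -0.5 -0.2]
face z 36 103 [-0.4 -0.1  0.2]
face z 44 118 [-0.   0.3  0.7]
face z 52 149 [0.5 0.7 1.1]
face z 60 137 [0.9 1.2 1.5]
face z 68 170 [1.3 1.6 1.9]
face z 76 186 [1.7 2.  2.3]
face z 84 204 [2.1 2.4 2.8]
face z 92 243 [2.5 2.9 3.1]
face z 100 279 [2.9 3.2 3.6]
face z 108 327 [3.4 3.7 4. ]
face z 116 378 [3.8 4.1 4.5]
face z 124 397 [4.3 4.7 5.2]
face z 132 564 [4.8 5.1 5.6]
```

apply_moves(
  steps=[
    {"travel": [0.1, 0, 0.05], "twist": 0},
    {"travel": [0, 0, 0], "twist": 0},
    {"travel": [0, 0, 0], "twist": 0},
  ],
  squeeze=10,
)

```text
time: 9.03
ee_pos: [0.5098, -0.0684, 0.0925]
tcp_rot: [0.994, -0.113, 0.0, 0.0]
ft_force: [-0.3, 0.2, -3.7]
opening: 0.688
finger_force: 10.0
```

apply_moves(
  steps=[
    {"travel": [0.1, 0, 0.05], "twist": 0},
    {"travel": [0, 0, 0], "twist": 0},
    {"travel": [0, 0, 0], "twist": 0},
  ],
)

```text
time: 9.28
ee_pos: [0.5102, -0.0685, 0.092]
tcp_rot: [0.994, -0.113, -0.001, 0.0]
ft_force: [-2.3, 0.3, -0.8]
opening: 0.69
finger_force: 10.0
```

```bash
python3 tilt.py w5|head -1; python3 - <<'E'
import numpy as np
w=np.load("w.npz");Q=w["Q"]
m=(abs(Q[...,1])<20)&(Q[...,0]>-15)&(Q[...,0]<25)&(Q[...,2]>30)&(Q[...,2]<130)
p=Q[m]; f=np.polyfit(p[:,2],p[:,0],1); print("tilt",f[0],"x at z16",np.polyval(f,16))
h,l=30.3,94.3;R_=np.hypot(h,l)
ph=np.linspace(-.25,np.arctan2(l,h),41)
X=R_*np.sin(ph);Z=R_*np.cos(ph)
print(X[0],Z[0]+16-18.7)
for k in range(0,40,10): print([(round((X[i+1]-X[i])/10,2),round(-(Z[i+1]-Z[i])/10,2)) for i in range(k,k+10)], X[k+10].round(1),(Z[k+10]-2.7).round(1))
E
```

```text
tcp dock [-25.   -0.1  92. ] [-2.3  0.3 -0.8]
tilt 0.0560241295198753 x at z16 -0.01761584240306191
-24.504959395697306 93.26919800131303
[(np.float64(0.36), np.float64(-0.09)), (np.float64(0.37), np.float64(-0.07)), (np.float64(0.37), np.float64(-0.06)), (np.float64(0.37), np.float64(-0.04)), (np.float64(0.37), np.float64(-0.03)), (np.float64(0.37), np.float64(-0.02)), (np.float64(0.37), np.float64(-0.0)), (np.float64(0.37), np.float64(0.01)), (np.float64(0.37), np.float64(0.03)), (np.float64(0.37), np.float64(0.04))] 12.6 95.5
[(np.float64(0.37), np.float64(0.05)), (np.float64(0.37), np.float64(0.07)), (np.float64(0.36), np.float64(0.08)), (np.float64(0.36), np.float64(0.1)), (np.float64(0.36), np.float64(0.11)), (np.float64(0.35), np.float64(0.12)), (np.float64(0.35), np.float64(0.14)), (np.float64(0.34), np.float64(0.15)), (np.float64(0.34), np.float64(0.16)), (np.float64(0.33), np.float64(0.17))] 47.9 84.0
[(np.float64(0.32), np.float64(0.19)), (np.float64(0.32), np.float64(0.2)), (np.float64(0.31), np.float64(0.21)), (np.float64(0.3), np.float64(0.22)), (np.float64(0.29), np.float64(0.23)), (np.float64(0.28), np.float64(0.24)), (np.float64(0.27), np.float64(0.25)), (np.float64(0.26), np.float64(0.27)), (np.float64(0.25), np.float64(0.27)), (np.float64(0.24), np.float64(0.28))] 76.5 60.2
[(np.float64(0.23), np.float64(0.29)), (np.float64(0.22), np.float64(0.3)), (np.float64(0.21), np.float64(0.31)), (np.float64(0.2), np.float64(0.32)), (np.float64(0.19), np.float64(0.32)), (np.float64(0.17), np.float64(0.33)), (np.float64(0.16), np.float64(0.34)), (np.float64(0.15), np.float64(0.34)), (np.float64(0.13), np.float64(0.35)), (np.float64(0.12), np.float64(0.35))] 94.3 27.6
```

The pack is now touching the edge (x = 0 at z = 16 mm). I start the arc, with rows of about 3.7 mm.

apply_moves(
  steps=[
    {"travel": [0.36, 0, -0.15], "twist": 0},
    {"travel": [0.37, 0, -0.12], "twist": 0},
    {"travel": [0.37, 0, -0.06], "twist": 0},
    {"travel": [0.37, 0, -0.04], "twist": 0},
    {"travel": [0.37, 0, -0.03], "twist": 0},
    {"travel": [0.37, 0, -0.02], "twist": 0},
    {"travel": [0.37, 0, 0], "twist": 0},
    {"travel": [0.37, 0, 0.01], "twist": 0},
    {"travel": [0.37, 0, 0.03], "twist": 0},
    {"travel": [0.37, 0, 0.04], "twist": 0},
  ],
)

```text
time: 10.17
ee_pos: [0.5472, -0.077, 0.0955]
tcp_rot: [0.994, -0.113, 0.0, 0.0]
ft_force: [-2.5, -0.9, -0.7]
opening: 0.687
finger_force: 10.0
```

```bash
cat > fit.py <<'E'
from tilt import *
import sys
o=ctrl.observe(); print("tcp dock",(dk(o["ee_pos"])*1000).round(1),"f dock",(D@o["ft_force"]).round(1))
i,P=cloud("wrist"); Q=dk(P)*1000; I=i.astype(int); cv2.imwrite(f"pics/{sys.argv[1]}.png",i[...,::-1])
m=(abs(Q[...,1])<20)&(Q[...,2]>24)&(Q[...,0]>-5)&(Q[...,0]<150)&(I[...,2]>1.3*I[...,0])
p=Q[m]; print(len(p),np.nanmin(p,0).round(1),np.nanmax(p,0).round(1))
f=np.polyfit(p[:,2],p[:,0],1); print("tilt",np.arctan(f[0]),"x@z16",np.polyval(f,16),"rms",np.std(p[:,0]-np.polyval(f,p[:,2])))
E
python3 fit.py w6
```

```text
tcp dock [13.  -0.1 95.5] f dock [-2.2 -1.5 -0.7]
6706 [  1.2 -20.  123.2] [ 47.2  20.  211.3]
tilt -0.9416200272243338 x@z16 195.95886524910748 rms 10.105815531364813
```

apply_moves(
  steps=[
    {"travel": [0.37, 0, 0.05], "twist": 0},
    {"travel": [0.37, 0, 0.07], "twist": 0},
    {"travel": [0.36, 0, 0.08], "twist": 0},
    {"travel": [0.36, 0, 0.1], "twist": 0},
    {"travel": [0.36, 0, 0.11], "twist": 0},
    {"travel": [0.35, 0, 0.12], "twist": 0},
    {"travel": [0.35, 0, 0.14], "twist": 0},
    {"travel": [0.34, 0, 0.15], "twist": 0},
    {"travel": [0.34, 0, 0.16], "twist": 0},
    {"travel": [0.33, 0, 0.17], "twist": 0},
  ],
)

```text
time: 11.05
ee_pos: [0.5816, -0.0848, 0.0839]
tcp_rot: [0.994, -0.113, 0.0, -0.0]
ft_force: [-1.3, 0.9, 0.7]
opening: 0.687
finger_force: 10.0
```

```bash
python3 - <<'E'
from tilt import *
o=ctrl.observe(); print("tcp dock",(dk(o["ee_pos"])*1000).round(1),"f dock",(D@o["ft_force"]).round(1))
a=cams.camera("wrist")["img"]; b=cams.camera("side")["img"][200:320,220:440]
cv2.imwrite("pics/c7.png",np.vstack([cv2.resize(a,(480,300)),cv2.resize(b,(480,262))])[...,::-1])
E
```

```text
tcp dock [48.3  0.  83.9] f dock [-1.4  0.6  0.7]
```

View pics/c7.png

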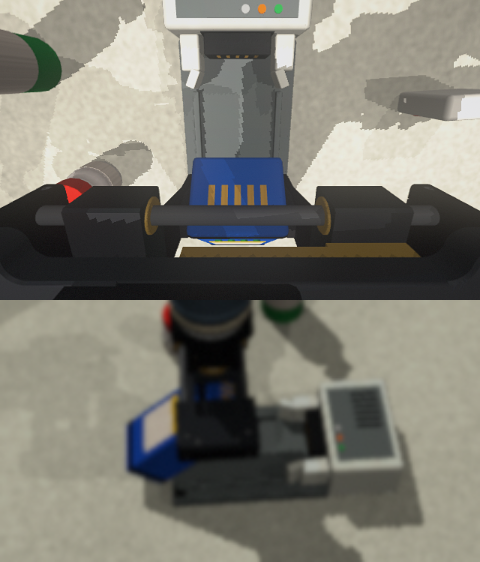

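Both views show the pack pivoting over the edge at about 45°, label side up (side crop (155,430)), and centred on the dock. I continue the arc.

apply_moves(
  steps=[
    {"travel": [0.32, 0, 0.19], "twist": 0},
    {"travel": [0.32, 0, 0.2], "twist": 0},
    {"travel": [0.31, 0, 0.21], "twist": 0},
    {"travel": [0.3, 0, 0.22], "twist": 0},
    {"travel": [0.29, 0, 0.23], "twist": 0},
    {"travel": [0.28, 0, 0.24], "twist": 0},
    {"travel": [0.27, 0, 0.25], "twist": 0},
    {"travel": [0.26, 0, 0.27], "twist": 0},
    {"travel": [0.25, 0, 0.27], "twist": 0},
    {"travel": [0.24, 0, 0.28], "twist": 0},
  ],
)

```text
time: 11.98
ee_pos: [0.6096, -0.0913, 0.0604]
tcp_rot: [0.994, -0.113, 0.001, 0.0]
ft_force: [-0.3, 0.6, 0.8]
opening: 0.686
finger_force: 10.0
```

apply_moves(
  steps=[
    {"travel": [0.23, 0, 0.29], "twist": 0},
    {"travel": [0.22, 0, 0.3], "twist": 0},
    {"travel": [0.21, 0, 0.31], "twist": 0},
    {"travel": [0.2, 0, 0.32], "twist": 0},
    {"travel": [0.19, 0, 0.32], "twist": 0},
    {"travel": [0.17, 0, 0.33], "twist": 0},
    {"travel": [0, 0, 0], "twist": 0},
  ],
)

```text
time: 12.57
ee_pos: [0.6209, -0.094, 0.0409]
tcp_rot: [0.994, -0.113, -0.0, -0.0]
ft_force: [1.0, -0.5, -2.2]
opening: 0.693
finger_force: 10.0
```

apply_moves(
  steps=[
    {"travel": [0.16, 0, 0.34], "twist": 0},
    {"travel": [0.15, 0, 0.34], "twist": 0},
    {"travel": [0.07, 0, 0.17], "twist": 0},
    {"travel": [0.06, 0, 0.17], "twist": 0},
    {"travel": [0.03, 0, 0.1], "twist": 0},
    {"travel": [0, 0, 0], "twist": 0},
    {"travel": [0, 0, 0], "twist": 0},
  ],
)

```text
time: 13.15
ee_pos: [0.6251, -0.095, 0.0302]
tcp_rot: [0.994, -0.113, -0.0, 0.0]
ft_force: [0.5, -0.2, -2.5]
opening: 0.689
finger_force: 10.0
```

```bash
cat > s.py <<'E'
from tilt import *
o=ctrl.observe(); print("tcp dock",(dk(o["ee_pos"])*1000).round(1),"f dock",(D@o["ft_force"]).round(1))
for n in["side","wrist"]:
    i,P=cloud(n); Q=dk(P)*1000; I=i.astype(int)
    m=(abs(Q[...,1])<28)&(Q[...,2]>40)&(Q[...,2]<90)&(Q[...,0]>-40)&(Q[...,0]<160)&((I[...,2]>1.3*I[...,0])|(I.min(-1)>150))
    p=Q[m]; print(n,len(p))
    for x in range(-40,160,10):
        s=p[abs(p[:,0]-x)<5]
        if len(s)>8: print(x,len(s),np.percentile(s[:,2],[10,50,90]).round(1))
E
python3 s.py
```

```text
tcp dock [92.9 -0.2 30.2] f dock [ 0.5 -0.  -2.5]
side 753
-30 20 [61.4 62.2 64.6]
-20 83 [62.1 64.7 66.7]
-10 96 [64.3 66.2 68.4]
0 92 [65.3 67.9 69.7]
10 63 [67.4 69.4 71.8]
20 86 [69.1 70.9 72.9]
30 82 [70.8 72.5 74. ]
40 87 [72.  74.3 75.7]
50 37 [72.9 75.  77. ]
80 17 [78.8 80.1 81.6]
90 29 [79.3 81.1 82.9]
100 29 [80.9 82.6 84.4]
110 23 [73.7 83.5 85.1]
wrist 8971
70 16 [76.  76.5 76.6]
80 1880 [77.1 77.9 78.6]
90 1514 [78.4 79.1 79.9]
110 5212 [48.8 70.9 80.8]
120 349 [40.3 42.1 44.7]
```

```bash
python3 - <<'E'
from tilt import *
a=cams.camera("wrist")["img"]; b=cams.camera("side")["img"][200:320,220:440]
cv2.imwrite("pics/c8.png",np.vstack([cv2.resize(a[120:360,120:520],(560,336)),cv2.resize(b,(560,262),interpolation=cv2.INTER_CUBIC)])[:598,...,::-1])
E
```

```text
(no output)
```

View pics/c8.png

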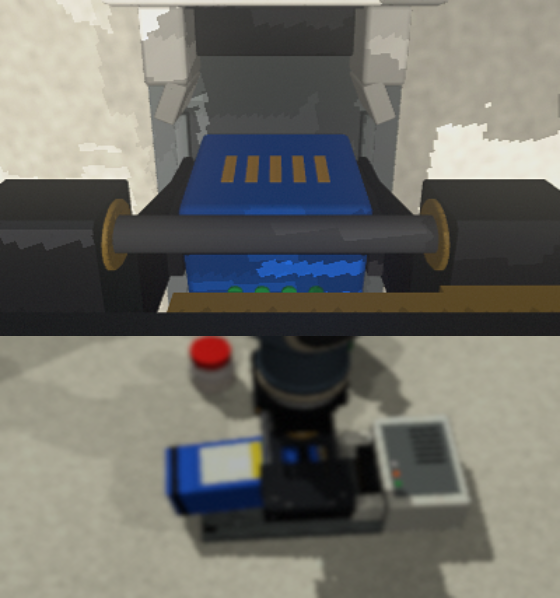

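The pack is about 9° short of flat, because the grip point crept toward its underside. The lamps are up and the contact end is clear of the cheeks at (180,110) and (375,105). I ease it down with a minimal grip.

apply_moves(
  steps=[
    {"travel": [0, 0, 0], "twist": 0},
    {"travel": [0, 0, 0], "twist": 0},
    {"travel": [0, 0, 0.1], "twist": 0},
    {"travel": [0, 0, 0.1], "twist": 0},
    {"travel": [0, 0, 0.1], "twist": 0},
    {"travel": [0, 0, 0.1], "twist": 0},
    {"travel": [0, 0, 0.1], "twist": 0},
    {"travel": [0, 0, 0], "twist": 0},
  ],
  squeeze=5,
)

```text
time: 14.02
ee_pos: [0.6256, -0.095, 0.0254]
tcp_rot: [0.994, -0.113, 0.0, 0.0]
ft_force: [1.0, -1.7, -0.1]
opening: 0.689
finger_force: 5.0
```

```bash
python3 s.py
```

```text
tcp dock [93.4 -0.1 25.4] f dock [ 1.4 -1.5 -0.1]
side 757
-20 82 [63.7 65.6 67.2]
-10 95 [64.6 66.5 68.2]
0 94 [65.8 67.9 69.4]
10 75 [66.8 68.8 70.9]
20 82 [67.8 70.  71.5]
30 83 [69.  70.6 72.4]
40 82 [70.2 71.7 73.7]
50 56 [70.5 72.4 74.2]
80 16 [74.5 76.1 77.2]
90 30 [74.7 76.6 78. ]
100 26 [76.5 77.8 79.6]
110 27 [75.3 77.5 79.1]
wrist 8539
80 1783 [72.8 73.5 74.3]
90 1636 [73.6 74.3 75. ]
110 5043 [46.5 68.4 75.9]
120 77 [40.2 41.4 44.3]
```

apply_moves(
  steps=[
    {"travel": [0, 0, 0], "twist": 0},
    {"travel": [0, 0, 0], "twist": 0},
    {"travel": [0, 0, 0], "twist": 0},
  ],
  squeeze=3,
)

```text
time: 14.37
ee_pos: [0.6252, -0.0949, 0.0254]
tcp_rot: [0.994, -0.113, -0.0, -0.0]
ft_force: [2.5, 0.7, -1.4]
opening: 0.689
finger_force: 3.0
```

apply_moves(
  steps=[
    {"travel": [0, 0, 0.1], "twist": 0},
    {"travel": [0, 0, -0.1], "twist": 0},
    {"travel": [0, 0, 0.1], "twist": 0},
    {"travel": [0, 0, -0.1], "twist": 0},
    {"travel": [0, 0, 0.1], "twist": 0},
    {"travel": [0, 0, 0], "twist": 0},
  ],
)

```text
time: 14.87
ee_pos: [0.625, -0.0949, 0.0243]
tcp_rot: [0.994, -0.113, -0.0, 0.0]
ft_force: [-0.0, 0.2, -0.5]
opening: 0.691
finger_force: 3.0
```

```bash
python3 s.py|grep -A30 wrist; python3 -c "
from h import *
o=ctrl.observe();print(o['ee_pos'],o['ft_force'])"
```

```text
wrist 8511
80 1902 [71.6 72.3 73. ]
90 1501 [72.2 72.9 73.6]
110 5095 [46.4 68.  74.4]
120 11 [40.7 41.1 42.3]
[ 0.62504893 -0.09492004  0.02429539] [ 0.16756942 -0.71644034 -2.04329145]
```

apply_moves(
  steps=[
    {"travel": [0, 0, 0.1], "twist": 0},
    {"travel": [0, 0, 0], "twist": 0},
    {"travel": [0, 0, 0], "twist": 0},
  ],
  fingers=5.9,
)

```text
time: 15.22
ee_pos: [0.6253, -0.095, 0.0234]
tcp_rot: [0.994, -0.113, 0.0, 0.0]
ft_force: [0.8, 0.7, -1.7]
opening: 0.688
finger_force: 3.0
```

apply_moves(
  steps=[
    {"travel": [0, 0, 0.05], "twist": 0},
    {"travel": [0, 0, 0], "twist": 0},
    {"travel": [0, 0, 0], "twist": 0},
  ],
  fingers=5.95,
)

```text
time: 15.47
ee_pos: [0.6255, -0.095, 0.023]
tcp_rot: [0.994, -0.113, 0.0, 0.0]
ft_force: [0.6, 0.4, -1.5]
opening: 0.691
finger_force: 3.0
```

```bash
python3 s.py|grep -A30 wrist; python3 -c "
from h import *
o=ctrl.observe();print(o['ee_pos'],o['ft_force'],o['opening']*87,o['finger_force'])"
```

```text
wrist 8447
80 1828 [70.3 71.  71.8]
90 1577 [70.9 71.5 72.1]
110 4968 [48.  67.7 72.9]
120 74 [40.1 41.4 44.8]
[ 0.6254344  -0.09496375  0.02301284] [ 0.89591936 -1.22521403 -1.03709712] 59.87165713029339 3.000011766107491
```

apply_moves(
  steps=[
    {"travel": [0, 0, 0.05], "twist": 0},
    {"travel": [0, 0, 0.05], "twist": 0},
    {"travel": [0, 0, 0], "twist": 0},
  ],
  fingers=5.97,
)

```text
time: 15.82
ee_pos: [0.6256, -0.0951, 0.0221]
tcp_rot: [0.994, -0.113, 0.0, 0.0]
ft_force: [2.0, -0.5, -1.0]
opening: 0.691
finger_force: 3.1
```

apply_moves(
  steps=[
    {"travel": [0, 0, 0.05], "twist": 0},
    {"travel": [0, 0, 0.05], "twist": 0},
    {"travel": [0, 0, 0], "twist": 0},
  ],
)

```text
time: 16.07
ee_pos: [0.6257, -0.0951, 0.0217]
tcp_rot: [0.994, -0.113, 0.0, 0.0]
ft_force: [-1.0, -0.7, 3.7]
opening: 0.692
finger_force: 6.0
```

```bash
python3 s.py|grep -A30 wrist; python3 -c "
from h import *
o=ctrl.observe();print(o['ee_pos'],o['ft_force'],o['opening']*87,o['finger_force'])"
```

```text
wrist 8231
80 1768 [69.1 69.8 70.6]
90 1647 [69.4 70.1 70.8]
110 4658 [50.  67.4 71.3]
120 158 [40.5 42.6 48.6]
[ 0.62567854 -0.09505298  0.02165821] [ 1.16538676 -0.45247164  5.49767726] 60.04172356197593 6.249012917251093
```

apply_moves(
  steps=[
    {"travel": [0, 0, -0.03], "twist": 0},
    {"travel": [0, 0, 0], "twist": 0},
  ],
  fingers=5.99,
)

```text
time: 16.33
ee_pos: [0.6256, -0.0951, 0.0217]
tcp_rot: [0.994, -0.113, 0.0, 0.0]
ft_force: [-0.3, -0.2, 4.6]
opening: 0.691
finger_force: 6.2
```

apply_moves(
  steps=[
    {"travel": [0, 0, 0], "twist": 0},
  ],
  fingers=6.0,
)

```text
time: 16.42
ee_pos: [0.6256, -0.0951, 0.0217]
tcp_rot: [0.994, -0.113, 0.0, 0.0]
ft_force: [0.9, -1.2, 6.4]
opening: 0.687
finger_force: 3.4
```

apply_moves(
  steps=[
    {"travel": [0, 0, 0], "twist": 0},
  ],
  fingers=6.01,
)

```text
time: 16.5
ee_pos: [0.6256, -0.0951, 0.0217]
tcp_rot: [0.994, -0.113, 0.0, 0.0]
ft_force: [-0.3, -0.8, 5.7]
opening: 0.69
finger_force: 2.9
```

apply_moves(
  steps=[
    {"travel": [0, 0, 0], "twist": 0},
  ],
  fingers=6.02,
)

```text
time: 16.58
ee_pos: [0.6256, -0.0951, 0.0217]
tcp_rot: [0.994, -0.113, 0.0, 0.0]
ft_force: [0.5, -0.3, 5.5]
opening: 0.692
finger_force: 3.2
```

```bash
python3 s.py|grep -A30 wrist; python3 -c "
from h import *
o=ctrl.observe();print(o['ee_pos'],o['ft_force'],o['opening']*87,o['finger_force'])"
```

```text
wrist 7259
70 380 [64.8 65.5 66.1]
80 2068 [64.9 65.7 66.4]
90 836 [64.9 65.6 66.3]
100 38 [65.1 65.9 66.4]
110 1575 [64.5 65.4 66.1]
120 2362 [44.7 57.1 64. ]
[ 0.62561936 -0.09504127  0.02170815] [ 0.3536902  -0.79516006  6.35391948] 60.179026269938674 3.2745725428685546
```

The pack now lies flat (top at 65.5 mm along its whole length). I release it, rise, and move behind its foot.

apply_moves(
  steps=[
    {"travel": [0, 0, -0.05], "twist": 0},
    {"travel": [0, 0, 0], "twist": 0},
    {"travel": [0, 0, 0], "twist": 0},
    {"travel": [0, 0, 0], "twist": 0},
  ],
  fingers=7.4,
)

```text
time: 17.02
ee_pos: [0.6256, -0.0947, 0.0221]
tcp_rot: [0.994, -0.113, 0.0, -0.0]
ft_force: [-0.6, -0.7, 5.2]
opening: 0.71
finger_force: 3.6
```

apply_moves(
  steps=[
    {"travel": [0, 0, -0.5], "twist": 0},
    {"travel": [0, 0, -1.5], "twist": 0},
    {"travel": [0, 0, -2], "twist": 0},
    {"travel": [0, 0, -2], "twist": 0},
    {"travel": [0, 0, -2], "twist": 0},
    {"travel": [0, 0, -1], "twist": 0},
    {"travel": [0, 0, 0], "twist": 0},
  ],
)

```text
time: 17.6
ee_pos: [0.6263, -0.0949, 0.1137]
tcp_rot: [0.994, -0.113, 0.002, 0.0]
ft_force: [0.5, 0.3, -0.2]
opening: 0.85
finger_force: 0.0
```

apply_moves(
  steps=[
    {"travel": [-1.5, 0, 0], "twist": 0},
    {"travel": [-2, 0, 0], "twist": 0},
    {"travel": [-2, 0, 0], "twist": 0},
    {"travel": [-2, 0, 0], "twist": 0},
    {"travel": [-2, 0, 0], "twist": 0},
    {"travel": [-2, 0, 0], "twist": 0},
    {"travel": [-1.7, 0, 0], "twist": 0},
    {"travel": [-1, 0, 0], "twist": 0},
    {"travel": [0, 0, 0], "twist": 0},
  ],
  fingers=0,
)

```text
time: 18.35
ee_pos: [0.4839, -0.0628, 0.1106]
tcp_rot: [0.994, -0.113, -0.002, 0.0]
ft_force: [-0.1, -0.4, -0.1]
opening: 0.252
finger_force: 0.0
```

```bash
cat > foot.py <<'E'
from tilt import *
import sys
o=ctrl.observe(); print("tcp dock",(dk(o["ee_pos"])*1000).round(1),"f dock",(D@o["ft_force"]).round(1),"open",o["opening"]*87)
n=sys.argv[1]; i,P=cloud(n); Q=dk(P)*1000
if len(sys.argv)>2: cv2.imwrite(f"pics/{sys.argv[2]}.png",i[...,::-1])
m=(Q[...,2]>60)&(Q[...,2]<70)&(abs(Q[...,1])<45)&(Q[...,0]<162)&(Q[...,0]>-40)
r=cv2.minAreaRect(Q[m][:,:2].astype(np.float32)); print(m.sum(),r,np.nanmedian(Q[m][:,2]))
I=i.astype(int); m=(I[...,0]>150)&(I[...,2]<80)&(I[...,1]>60)&(abs(Q[...,1])<20)&(Q[...,2]<40); print("orange",m.sum(),np.nanmedian(Q[m],0) if m.sum() else "")
E
python3 foot.py wrist w9; python3 foot.py top
```

```text
tcp dock [-51.9  -0.4 110.6] f dock [-0.  -0.4 -0.1] open 21.94459099585762
16601 ((34.19125747680664, -0.0044841766357421875), (60.44173812866211, 116.57003021240234), 89.95152282714844) 65.59526744214742
orange 0 
tcp dock [-49.8  -0.3 111.1] f dock [ 0.5 -0.4 -0.6] open 17.773458118516608
1418 ((49.70258331298828, -1.3322887420654297), (60.431732177734375, 132.5586700439453), 89.94878387451172) 66.2391005941731
orange 0
```

View pics/w9.png

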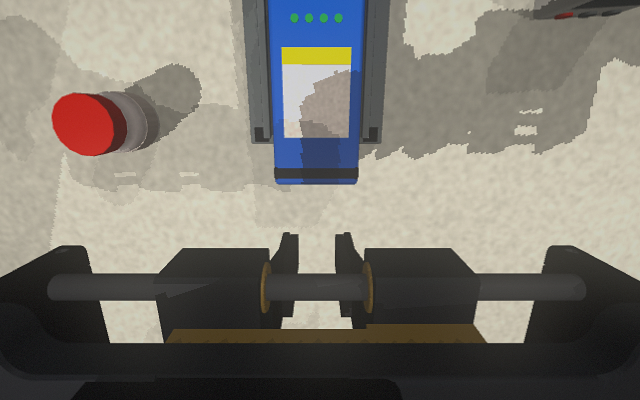

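The wrist view shows the pack lying square on the dock, label and green lamps up (row 18), foot at row 183, roughly x = −24 mm. I lower the shut fingers behind it.

apply_moves(
  steps=[
    {"travel": [0, 0, 1], "twist": 0},
    {"travel": [0, 0, 1.5], "twist": 0},
    {"travel": [0, 0, 1.5], "twist": 0},
    {"travel": [0, 0, 1.5], "twist": 0},
    {"travel": [0, 0, 1.5], "twist": 0},
    {"travel": [0, 0, 1.1], "twist": 0},
    {"travel": [0, 0, 0], "twist": 0},
    {"travel": [0, 0, 0], "twist": 0},
  ],
)

```text
time: 19.12
ee_pos: [0.487, -0.063, 0.03]
tcp_rot: [0.994, -0.113, -0.001, -0.0]
ft_force: [-0.3, -0.4, 0.4]
opening: 0.008
finger_force: 0.0
```

apply_moves(
  steps=[
    {"travel": [0.4, 0, 0], "twist": 0},
    {"travel": [0.4, 0, 0], "twist": 0},
    {"travel": [0.3, 0, 0], "twist": 0},
    {"travel": [0.1, 0, 0], "twist": 0},
    {"travel": [0, 0, 0], "twist": 0},
    {"travel": [0, 0, 0], "twist": 0},
  ],
)

```text
time: 19.62
ee_pos: [0.4988, -0.0659, 0.031]
tcp_rot: [0.994, -0.113, 0.0, 0.0]
ft_force: [-0.2, -0.1, 0.4]
opening: 0.004
finger_force: 0.0
```

```bash
python3 foot.py wrist
```

```text
tcp dock [-36.7  -0.2  31. ] f dock [-0.2 -0.1  0.4] open 0.3161784113686084
35227 ((28.07857894897461, -0.07687568664550781), (60.68446731567383, 111.93059539794922), 89.94398498535156) 65.68713029750847
orange 0
```

apply_moves(
  steps=[
    {"travel": [0.2, 0, 0], "twist": 0},
    {"travel": [0.2, 0, 0], "twist": 0},
    {"travel": [0.2, 0, 0], "twist": 0},
    {"travel": [0.2, 0, 0], "twist": 0},
    {"travel": [0.2, 0, 0], "twist": 0},
  ],
)

```text
time: 20.08
ee_pos: [0.508, -0.068, 0.0305]
tcp_rot: [0.994, -0.113, -0.0, 0.0]
ft_force: [-2.2, 0.8, 0.4]
opening: 0.005
finger_force: 1.1
```

apply_moves(
  steps=[
    {"travel": [0.2, 0, 0], "twist": 0},
    {"travel": [0.2, 0, 0], "twist": 0},
    {"travel": [0.2, 0, 0], "twist": 0},
    {"travel": [0.2, 0, 0], "twist": 0},
    {"travel": [0.2, 0, 0], "twist": 0},
  ],
)

```text
time: 20.5
ee_pos: [0.5183, -0.0704, 0.0307]
tcp_rot: [0.994, -0.113, -0.0, 0.0]
ft_force: [-1.2, -0.1, -0.6]
opening: 0.002
finger_force: 0.9
```

```bash
python3 foot.py side; python3 - <<'E'
from tilt import *
i,P=cloud("wrist");Q=dk(P)*1000;I=i.astype(int)
m=(I[...,2]>1.4*I[...,0])&(I[...,2]>50)&(abs(Q[...,1])<30)&(Q[...,2]>60)&(Q[...,2]<70);print(np.percentile(Q[m][:,0],[0,1,5]))
g=(I[...,1]>1.4*I[...,0])&(I[...,1]>1.2*I[...,2])&(abs(Q[...,1])<30)&(Q[...,2]>55)&(Q[...,2]<75);print("lamps",g.sum(),np.nanmedian(Q[g],0))
E
```

```text
tcp dock [-16.7  -0.1  30.7] f dock [-1.2 -0.4 -0.6] open 0.19429769409412653
1110 ((56.29175567626953, 0.221527099609375), (63.28107833862305, 160.04014587402344), 89.21857452392578) 67.47871416856148
orange 41 [510.59830668  -1.36555678  -1.17179307]
[-4.49937863 -0.35349491 10.36386734]
lamps 618 [100.8859864    2.44937781  66.18426258]
```

apply_moves(
  steps=[
    {"travel": [0.2, 0, 0], "twist": 0},
    {"travel": [0.2, 0, 0], "twist": 0},
    {"travel": [0.2, 0, 0], "twist": 0},
    {"travel": [0.2, 0, 0], "twist": 0},
    {"travel": [0.2, 0, 0], "twist": 0},
    {"travel": [0.2, 0, 0], "twist": 0},
    {"travel": [0.2, 0, 0], "twist": 0},
    {"travel": [0, 0, 0], "twist": 0},
  ],
)

```text
time: 21.27
ee_pos: [0.5325, -0.0736, 0.0308]
tcp_rot: [0.994, -0.113, 0.001, -0.0]
ft_force: [-1.3, 0.1, -0.7]
opening: 0.007
finger_force: 0.6
```

apply_moves(
  steps=[
    {"travel": [0.1, 0, 0], "twist": 0},
    {"travel": [0.1, 0, 0], "twist": 0},
    {"travel": [0, 0, 0], "twist": 0},
    {"travel": [0, 0, 0], "twist": 0},
  ],
)

```text
time: 21.6
ee_pos: [0.5338, -0.0739, 0.0308]
tcp_rot: [0.994, -0.113, 0.0, 0.0]
ft_force: [-3.5, 0.8, 1.0]
opening: 0.003
finger_force: 1.4
```

apply_moves(
  steps=[
    {"travel": [0.1, 0, 0], "twist": 0},
    {"travel": [0.1, 0, 0], "twist": 0},
    {"travel": [0, 0, 0], "twist": 0},
    {"travel": [0, 0, 0], "twist": 0},
  ],
)

```text
time: 21.93
ee_pos: [0.534, -0.074, 0.0306]
tcp_rot: [0.994, -0.113, -0.002, 0.0]
ft_force: [-6.3, 1.4, 3.8]
opening: 0.005
finger_force: 3.3
```

```bash
cat > e.py <<'E'
from tilt import *
F=[]
for k in range(3):
    o=ctrl.observe(); F.append(D@o["ft_force"]); i,P=cloud("wrist")
print("tcp",(dk(o["ee_pos"])*1000).round(1),"F",np.mean(F,0).round(1))
Q=dk(P)*1000;I=i.astype(int)
m=(I[...,2]>1.4*I[...,0])&(I[...,2]>50)&(abs(Q[...,1])<30)&(Q[...,2]>60)&(Q[...,2]<70);print("blue",np.percentile(Q[m][:,0],[0,1]))
g=(I[...,1]>1.4*I[...,0])&(I[...,1]>1.2*I[...,2])&(abs(Q[...,1])<30)&(Q[...,2]>55)&(Q[...,2]<75);print("lamps",g.sum(),np.nanmedian(Q[g],0))
b=(abs(Q[...,1])<20)&(Q[...,0]>125)&(Q[...,2]>62)&(Q[...,2]<69)&(Q[...,0]<163); print("head max x",np.nanmax(Q[b][:,0]) if b.sum() else None)
E
python3 e.py
```

```text
tcp [-0.6 -0.1 30.6] F [-6.7 -0.5  4.6]
blue [11.36622202 15.39101303]
lamps 625 [116.40181252   2.46411502  66.23539436]
head max x None
```

apply_moves(
  steps=[
    {"travel": [0.1, 0, 0], "twist": 0},
    {"travel": [0, 0, 0], "twist": 0},
    {"travel": [0, 0, 0], "twist": 0},
  ],
)

```text
time: 22.33
ee_pos: [0.5345, -0.0742, 0.0306]
tcp_rot: [0.994, -0.113, -0.002, 0.0]
ft_force: [-6.9, 1.8, 5.9]
opening: 0.006
finger_force: 3.8
```

apply_moves(
  steps=[
    {"travel": [0.1, 0, 0], "twist": 0},
    {"travel": [0, 0, 0], "twist": 0},
    {"travel": [0, 0, 0], "twist": 0},
  ],
)

```text
time: 22.58
ee_pos: [0.5351, -0.0744, 0.0305]
tcp_rot: [0.994, -0.113, -0.002, 0.0]
ft_force: [-8.1, 1.5, 6.1]
opening: 0.002
finger_force: 4.2
```

```bash
python3 e.py
```

```text
tcp [ 0.6 -0.2 30.6] F [-8.2 -0.3  5.9]
blue [10.0777601  16.31182475]
lamps 623 [117.64941372   2.42820061  66.21177217]
head max x None
```

apply_moves(
  steps=[
    {"travel": [0.05, 0, -0.1], "twist": 0},
    {"travel": [0.05, 0, 0], "twist": 0},
    {"travel": [0.05, 0, 0], "twist": 0},
    {"travel": [0, 0, 0], "twist": 0},
  ],
)

```text
time: 23.07
ee_pos: [0.5374, -0.0749, 0.031]
tcp_rot: [0.994, -0.113, -0.002, 0.0]
ft_force: [-5.7, 0.9, -0.3]
opening: 0.006
finger_force: 2.7
```

apply_moves(
  steps=[
    {"travel": [0.05, 0, 0], "twist": 0},
    {"travel": [0.05, 0, 0], "twist": 0},
    {"travel": [0.05, 0, 0], "twist": 0},
    {"travel": [0, 0, 0], "twist": 0},
  ],
)

```text
time: 23.4
ee_pos: [0.5385, -0.0752, 0.0309]
tcp_rot: [0.994, -0.113, -0.002, 0.0]
ft_force: [-5.3, 1.7, -0.3]
opening: 0.005
finger_force: 3.1
```

```bash
python3 e.py
```

```text
tcp [ 4.  -0.3 30.9] F [-5.7  0.1 -0.1]
blue [15.97010753 20.00024973]
lamps 632 [121.05213661   2.32605096  66.34153549]
head max x None
```

apply_moves(
  steps=[
    {"travel": [0.05, 0, -0.02], "twist": 0},
    {"travel": [0.05, 0, 0], "twist": 0},
    {"travel": [0.05, 0, 0], "twist": 0},
    {"travel": [0, 0, 0], "twist": 0},
  ],
)

```text
time: 23.88
ee_pos: [0.5396, -0.0754, 0.0309]
tcp_rot: [0.994, -0.113, -0.002, 0.0]
ft_force: [-6.3, 1.5, -0.5]
opening: 0.005
finger_force: 3.1
```

apply_moves(
  steps=[
    {"travel": [0.05, 0, 0], "twist": 0},
    {"travel": [0.05, 0, 0], "twist": 0},
    {"travel": [0, 0, 0], "twist": 0},
  ],
)

```text
time: 24.13
ee_pos: [0.5402, -0.0756, 0.0308]
tcp_rot: [0.994, -0.113, -0.003, 0.0]
ft_force: [-7.4, 2.0, -0.3]
opening: 0.005
finger_force: 3.6
```

```bash
python3 e.py; python3 - <<'E'
from h import *
i=cams.camera("side")["img"].astype(int)[240:300,280:330]; m=(i[...,0]>130)&(i[...,2]<80)&(i[...,1]>40)&(i[...,1]<140); print("orange side",m.sum())
i=cams.camera("top")["img"].astype(int)[215:250,360:400]; m=(i[...,0]>130)&(i[...,2]<80)&(i[...,1]>40)&(i[...,1]<140); print("orange top",m.sum())
E
```

```text
tcp [ 5.9 -0.3 30.8] F [-6.9  0.3 -0.5]
blue [17.69469089 21.91654233]
lamps 632 [122.90497601   2.35071136  66.29328058]
head max x 125.8662925400454
orange side 0
orange top 0
```

apply_moves(
  steps=[
    {"travel": [0.05, 0, 0], "twist": 0},
    {"travel": [0.05, 0, 0], "twist": 0},
    {"travel": [0, 0, 0], "twist": 0},
    {"travel": [0, 0, 0], "twist": 0},
  ],
)

```text
time: 24.72
ee_pos: [0.5408, -0.0757, 0.0308]
tcp_rot: [0.994, -0.113, -0.003, 0.0]
ft_force: [-7.4, 2.2, 0.1]
opening: 0.006
finger_force: 3.9
```

apply_moves(
  steps=[
    {"travel": [0.05, 0, 0], "twist": 0},
    {"travel": [0, 0, 0], "twist": 0},
    {"travel": [0, 0, 0], "twist": 0},
  ],
)

```text
time: 24.97
ee_pos: [0.5411, -0.0758, 0.0307]
tcp_rot: [0.994, -0.113, -0.003, 0.0]
ft_force: [-8.5, 1.5, 0.0]
opening: 0.009
finger_force: 4.1
```

```bash
python3 e.py
```

```text
tcp [ 6.7 -0.3 30.7] F [-8.   0.  -0.1]
blue [16.19836649 22.79776493]
lamps 625 [123.80485929   2.31445409  66.29616288]
head max x 126.86280550658971
```

apply_moves(
  steps=[
    {"travel": [0.05, 0, 0], "twist": 0},
    {"travel": [0.05, 0, 0], "twist": 0},
    {"travel": [0, 0, 0], "twist": 0},
    {"travel": [0, 0, 0], "twist": 0},
  ],
)

```text
time: 25.45
ee_pos: [0.5414, -0.0759, 0.0306]
tcp_rot: [0.994, -0.113, -0.004, 0.0]
ft_force: [-9.3, 1.6, 2.2]
opening: 0.007
finger_force: 4.8
```

```bash
python3 e.py; python3 - <<'E'
from tilt import *
o=ctrl.observe()
# view between: rows near catch in wrist image
a=cams.camera("side")["img"][220:300,270:420]; b=cams.camera("wrist")["img"][0:300,160:480]
cv2.imwrite("pics/c10.png",np.vstack([cv2.resize(a,(560,299),interpolation=cv2.INTER_CUBIC),cv2.resize(b,(320,300)).repeat(1,0) if False else cv2.copyMakeBorder(b,0,0,120,120,cv2.BORDER_CONSTANT)])[...,::-1])
E
```

```text
tcp [ 7.  -0.3 30.6] F [-9.2  0.6  1.7]
blue [16.56025695 22.83388751]
lamps 630 [124.17895392   2.33059442  66.18418686]
head max x 127.06453764312745
```

apply_moves(
  steps=[
    {"travel": [0, 0, -0.05], "twist": 0},
    {"travel": [0.05, 0, 0], "twist": 0},
    {"travel": [0, 0, 0], "twist": 0},
    {"travel": [0, 0, 0], "twist": 0},
  ],
)

```text
time: 26.03
ee_pos: [0.5414, -0.0759, 0.0309]
tcp_rot: [0.994, -0.113, -0.005, 0.0]
ft_force: [-10.1, 3.0, 0.5]
opening: 0.006
finger_force: 5.0
```

```bash
python3 e.py
```

```text
tcp [ 7.1 -0.3 30.9] F [-10.2   0.7   0.6]
blue [16.54868713 22.99973216]
lamps 630 [124.33757564   0.13906753  66.28987353]
head max x 127.14462224316996
```

The force is now climbing without motion, which suggests the pack is past home and near the stop. I back off and look at the catch.

apply_moves(
  steps=[
    {"travel": [-0.2, 0, 0], "twist": 0},
    {"travel": [-0.3, 0, 0], "twist": 0},
    {"travel": [-0.5, 0, 0], "twist": 0},
    {"travel": [-1, 0, 0], "twist": 0},
    {"travel": [-1.5, 0, 0], "twist": 0},
    {"travel": [-1.5, 0, 0], "twist": 0},
    {"travel": [-1, 0, 0], "twist": 0},
    {"travel": [0, 0, 0], "twist": 0},
  ],
)

```text
time: 26.85
ee_pos: [0.4856, -0.063, 0.0326]
tcp_rot: [0.994, -0.112, -0.0, 0.0]
ft_force: [0.7, 0.6, -0.3]
opening: 0.003
finger_force: 0.0
```

```bash
python3 e.py;  python3 foot.py wrist w11
```

```text
tcp [-47.5  -0.   33. ] F [ 0.6  0.3 -0.2]
blue [16.10633846 16.4355184 ]
lamps 0 [nan nan nan]
head max x None
tcp dock [-47.    0.   32.9] f dock [ 1.1 -0.2 -0. ] open 0.3033454492557596
22043 ((17.962100982666016, 0.016607284545898438), (60.69898223876953, 112.49442291259766), 89.98385620117188) 65.55023248346662
orange 0
  return np.nanmean(a, axis, out=out, keepdims=keepdims)
```

View pics/w11.png

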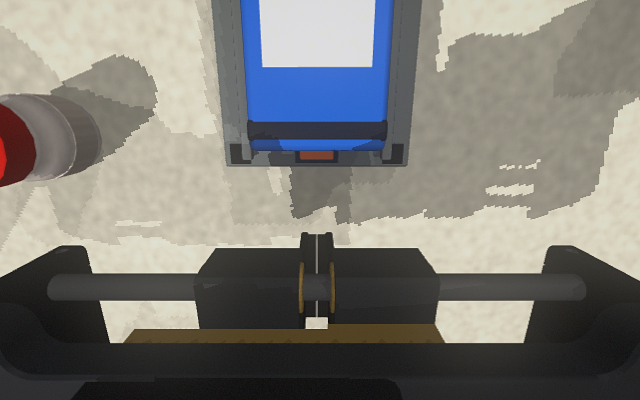

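The catch shows at (317,156) just behind the pack's foot. I check its height.

```bash
python3 - <<'E'
from tilt import *
i,P=cloud("wrist");Q=dk(P)*1000
for v in range(140,170,3): print(v,[(Q[v,u].round(1).tolist()) for u in (275,310,325)], i[v,315])
E
```

```text
140 [[21.0, 17.9, 65.9], [20.9, 2.9, 64.1], [20.9, -3.6, 64.1]] [ 46 107 213]
143 [[19.9, 17.8, 66.9], [19.6, 2.9, 64.6], [19.9, -3.6, 67.0]] [ 47 106 207]
146 [[18.5, 18.0, 65.9], [18.5, 2.9, 65.9], [18.4, -3.6, 65.1]] [ 44 100 197]
149 [[17.0, 18.2, 64.6], [17.1, 2.9, 65.2], [17.0, -3.7, 64.3]] [ 43  92 180]
152 [[9.0, 25.1, 16.0], [9.7, 3.9, 21.0], [9.7, -4.9, 21.1]] [122  66  48]
155 [[7.2, 25.2, 16.0], [7.9, 3.9, 20.9], [7.9, -4.9, 20.8]] [120  66  49]
158 [[5.3, 25.3, 15.5], [6.2, 3.9, 21.2], [6.0, -5.0, 19.8]] [123  69  51]
161 [[3.4, 25.4, 15.0], [3.4, 4.1, 14.9], [3.5, -5.1, 15.2]] [40 43 52]
164 [[1.6, 25.4, 15.5], [1.4, 4.1, 14.4], [1.7, -5.1, 16.0]] [69 71 73]
167 [[-3.3, 27.8, -0.9], [-3.0, 4.4, 0.5], [-3.2, -5.6, -0.6]] [111 109 101]
```

The catch stands about 5.5 mm above the platform, so it is up behind the foot at x ≈ 16. I retreat and hand in.

apply_moves(
  steps=[
    {"travel": [0, 0, -1], "twist": 0},
    {"travel": [0, 0, -2], "twist": 0},
    {"travel": [0, 0, -3], "twist": 0},
    {"travel": [0, 0, -3], "twist": 0},
    {"travel": [0, 0, -2], "twist": 0},
    {"travel": [0, 0, -1], "twist": 0},
    {"travel": [0, 0, 0], "twist": 0},
    {"travel": [0, 0, 0], "twist": 0},
  ],
)

```text
time: 27.77
ee_pos: [0.4873, -0.0634, 0.1524]
tcp_rot: [0.994, -0.113, 0.0, 0.0]
ft_force: [0.2, 0.1, -0.7]
opening: 0.006
finger_force: 0.0
```

```bash
python3 foot.py wrist && python3 -c "
from rig import ticket
print(ticket.sign_off())"
```

```text
tcp dock [-48.5  -0.3 152.4] f dock [ 0.2  0.1 -0.7] open 0.5559577670461189
9944 ((62.469627380371094, -0.08883094787597656), (92.57646942138672, 60.19662857055664), 0.12045028805732727) 65.61012552105367
orange 155 [ 9.70434847  0.23400815 20.53293696]
the job is handed in; nothing more can be done
None
```

The pack lies lamps-up on the dock with the orange catch up behind its foot; the contacts took a push of about 10 N at most, nothing else on the bench was touched, and the job was handed in at about 28 s.

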